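Clear the bench: bolts to the scrap pan, spark plugs to the tray

TASK

Slide the old saucepan along the bench, without lifting or tipping it, from the white ring so that its foot stands wholly inside the yellow ring. Sort the loose parts: the two bolts go into the saucepan and the two spark plugs go into the blue tray, laid flat on its floor; lower the spark plugs gently, never drop them, as their ceramic cracks. At the end the pan must stand in the yellow ring with the bolts in it; leave the tape roll, tools, spray can, jar and mug where they are.

Things in the scene. Friction and masses are not known exactly. Their poses are not given: they have to be found in the camera images.
- pan: small aluminium saucepan standing on the bench in the white ring, loose: foot 128 mm across, rim 140 mm across, 60 mm high, wall 4 mm, inner floor 4 mm above its underside, 0.45 to 0.75 kg; origin at the centre of its underside, z up. One stub handle along its +y axis, which points more or less to the robot's left
- pan_handle (a point): grip point of the pan's black straight handle, on its centre line, 115 mm from the pan's axis along the pan's y, 45 mm above the bench; the handle is 18 mm wide, 12 mm thick, and runs level from 66 to 150 mm from the pan's axis; free bench below it
- white_ring: white ring painted on the bench, inner diameter 170 mm, where the pan starts; origin at its centre. It may be left or right of the yellow ring; nothing stands between them
- yellow_ring: yellow ring painted on the bench, inner diameter 170 mm, where the pan must go; origin at its centre
- tray: blue open tray fixed to the bench, 160 mm (its x) by 190 mm (its y), 35 mm high, wall and floor 5 mm thick; origin at the centre of its underside
- bolt1: dark steel hex bolt with a brass-coloured nut on it, 76 mm long, 90 g, lying level. Origin on its axis (9.5 mm above the bench), at the middle of the bare shank; x axis along the bolt: head (hexagon 19 mm across flats) x = -32 to -22 mm, round shank 12 mm in diameter -22 to +22 mm (take it here), nut (19 mm across flats) +22 to +34 mm, tip at +44 mm
- bolt2: dark steel hex bolt with a brass-coloured nut on it, 76 mm long, 90 g, lying level. Origin on its axis (9.5 mm above the bench), at the middle of the bare shank; x axis along the bolt: head (hexagon 19 mm across flats) x = -32 to -22 mm, round shank 12 mm in diameter -22 to +22 mm (take it here), nut (19 mm across flats) +22 to +34 mm, tip at +44 mm
- plug1: spark plug with white insulator, 77 mm long, 55 g, lying level. Origin on its axis (10.5 mm above the bench), at the middle of the thick steel part; x axis along the plug: thread 14 mm in diameter x = -35 to -11 mm, thick steel part (21 mm collar and hexagon, 24 mm over its corners, take it here) -11 to +11 mm, insulator 13 mm in diameter to +36 mm, terminal to +42 mm
- plug2: spark plug with white insulator, 77 mm long, 55 g, lying level. Origin on its axis (10.5 mm above the bench), at the middle of the thick steel part; x axis along the plug: thread 14 mm in diameter x = -35 to -11 mm, thick steel part (21 mm collar and hexagon, 24 mm over its corners, take it here) -11 to +11 mm, insulator 13 mm in diameter to +36 mm, terminal to +42 mm
- tape: pink roll of tape lying flat, 68 mm across, 24 mm high; stands in the row among the bolts and plugs; origin at the centre of its underside; a bystander, leave it alone
- wrench: steel wrench lying flat along x at the right, under 200 mm long; a bystander, leave it alone
- screwdriver: red-handled screwdriver lying along x at the left, about 200 mm long; a bystander, leave it alone
- spray: green spray can, 60 mm across, 170 mm high, at the right; origin at the centre of its underside; a bystander, leave it alone
- jar: amber jar with black cap, 70 mm across, 100 mm high, at the left; origin at the centre of its underside; a bystander, leave it alone
- mug: white mug, 80 mm across, 90 mm high, at the far left; origin at the centre of its underside; a bystander, leave it alone

How it is judged:
At the end, for the whole second after the job is handed in: Pan level, its axis within 21 mm of the yellow ring's centre; both bolts in it (origins within 60 mm of its axis, under 50 mm above its underside); both plugs inside the tray's walls, origins under 26 mm above its underside, axes within 0.35 rad of level; all at rest (horizontal distance between pan and yellow_ring below 0.021 m and angle between pan's own z axis and vertical below 0.05 rad and horizontal distance between each of bolt1, bolt2 and pan below 0.06 m and z of each of bolt1, bolt2 in the frame of pan below 0.05 m and x of plug1 in the frame of tray between -0.075 and 0.075 m and y of plug1 in the frame of tray between -0.09 and 0.09 m and z of each of plug1, plug2 in the frame of tray below 0.026 m and angle between plug1's own x axis and vertical between 1.22 and 1.92 rad and x of plug2 in the frame of tray between -0.075 and 0.075 m and y of plug2 in the frame of tray between -0.09 and 0.09 m and angle between plug2's own x axis and vertical between 1.22 and 1.92 rad and linear speed of each of bolt1, bolt2, plug1, plug2, pan below 0.02 m/s); the robot touches nothing.
It fails at once if the pan lifted more than 10 mm off the bench or tipped more than 0.15 rad (height (world z) of pan above 0.01 m or angle between pan's own z axis and vertical above 0.15 rad).
It fails at once if a spark plug dropped: falling free of the fingers faster than 0.9 m/s (a fall of about 40 mm) ((linear speed of plug1 above 0.9 m/s and contact force between the fingers and plug1 below 0.3 N) or (linear speed of plug2 above 0.9 m/s and contact force between the fingers and plug2 below 0.3 N)).
It fails at once if a bystander (tape roll, wrench, screwdriver, spray can, jar, mug) moved more than 30 mm (distance of any of tape, wrench, screwdriver, spray, jar, mug from where it was at the start of the episode above 0.03 m).
It also fails if it takes over 72 s, if anything falls off the work surface, if the arm or the gripper's body presses on something with over 40 N, if the wrist force passes 120 N, or if a joint passes its speed limit or range.

ROBOT

A 7-joint arm with a two-finger parallel gripper is mounted at the origin on the work surface. World frame = base frame: x ahead of the robot, y to its left, z up, the work surface at z = 0. Lengths are in m, angles in rad, forces in N, time in s.
With the tool pointing down it reaches from about 0.4 to 0.85 m from the base axis. Payload 10.4 kg.
Tool frame: the origin (TCP) lies between the finger pads; the fingertips stand 19 mm ahead of it and the grasp point (between the pads) is the TCP; z points along the fingers, y is the direction in which the jaws open and shut (so a half turn about z gives the same grasp; the last joint's range is limited). The gripper opens to 85 mm and grips with 20 to 120 N. Pads are 22 mm wide; open, the fingers measure 114 mm over their backs; the gripper's body (76 mm by 85 mm) begins 54 mm behind the grasp point. The pads swing forward as they close: fully open they stand 13 mm farther back than shut.
Start: joints at [-0.023, 0.332, -0.065, 1.46, 0.022, 1.35, -0.088], TCP at [0.625, 0, 0.226] pointing down, gripper open.
Joint ranges: [-2.6, 2.6], [-0.5, 2.12], [-1.47, 1.34], [0.16, 2.42], [-1.27, 4.41], [0.06, 2.06], [-2.6, 2.6]. Speed limits (rad/s): [2.22, 2.22, 2.79, 2.79, 3.14, 3.14, 3.14].

INTERFACE

Orientations are given as a unit quaternion [x, y, z, w].
In Python, from bench import r gives the robot as it stands. The module is installed in compiled form; this text tells all that it offers.
- The arm moves only by the shell command python3 -m inch 'ROWS' [FORCE]. ROWS is JSON, a list of rows, each a list of 5 numbers: the gripper's target within -1 to 1 (fully open at 1, half-way at 0, shut at -1), then the shift along the tool's x, y, z each as a share of 0.2 m, from -1 to 1, then the turn about the tool's z as a share of 360 degrees, from -1 to 1. A call has 1 to 5 rows; each row is the pose to reach, as a shift and turn from the pose commanded when the call began, along the tool's axes at that moment, turning the shorter way round; what a row does not reach only later rows make up. A row lasts 1/10 s, in which the tool goes at most 50 mm and 8.59 degrees, less where a joint would pass 70% of its speed; a pose out of reach is approached as far as the arm can. A call with a number of a shift or a turn outside -1 to 1 is refused whole. A call with a gripper value outside its range is refused whole. The fingers move at their own pace and stop on an object; FORCE is the grip in N (left out, the last holds). Time passes only in rows, so rows that repeat a pose let the fingers close. It gives the time, the measured TCP pose, the force and the opening at its end, in the units of the state.
- r.observe(): the state, without advancing time (a new reading comes with each control period).
- r.snapshot(name): name is "scene" or "side" or "wrist"; returns a dict with "color" (384x512x3 uint8, blue, green, red), "intrinsics" (3x3 intrinsics, pixels), "xyz" and "orientation" of the camera in the world. Camera axes: x right, y down, z forward; pixel columns grow to the right and rows downward; lengths in m; the calibration is good to about 2 mm. A picture is of the moment at which its call begins. There is no depth.
- r.finish_job(): hands the job in, once; it reports no verdict.
The state is a dict: "time": time; "joints": joint angles; "qd": joint speeds; "joint_torque": joint torques, N m; "eef_pos": TCP position; "tool_rot": TCP orientation; "contact_force": force on the tool from outside, world axes, zero at the start; "moment": the same for the moment, N m; "grip_width": finger opening in m.
Only numpy, scipy, OpenCV 4.12 (cv2) and the standard library are available. Lean on these libraries where they do the work, as an engineer would, in place of code of your own. Each camera call takes 0.05 s, during which the arm holds its last target.

## Working session

There is one attempt and no reset: what is moved stays moved. The work goes in short steps, Python scripts to look and compute and a shell command to move; the robot and the scene stay as the last step left them, time stands still between calls to the robot, and variables do not carry over. Pictures are saved under pics/ and viewed, and the job is handed in when it is done.

```bash
mkdir -p pics; cat > h.py <<'E'
import numpy as np,cv2
from bench import r
from scipy.spatial.transform import Rotation as R
def snap(n,f):
    s=r.snapshot(n); cv2.imwrite('pics/'+f+'.png',s['color']); np.savez('pics/'+f+'.npz',**{k:np.array(v) for k,v in s.items()}); return s
def ray(s,uv,z):
    uv=np.atleast_2d(np.array(uv,float)); d=np.c_[uv,np.ones(len(uv))]@np.linalg.inv(s['intrinsics']).T
    d=d@R.from_quat(s['orientation']).as_matrix().T; o=np.array(s['xyz']); return o+d*((z-o[2])/d[:,2])[:,None]
def proj(s,p):
    p=np.atleast_2d(p); c=(p-np.array(s['xyz']))@R.from_quat(s['orientation']).as_matrix(); q=c@np.array(s['intrinsics']).T; return q[:,:2]/q[:,2:]
E
python3 - <<'E'
from h import *
for n in ['scene','side','wrist']:
    s=snap(n,n+'0'); print(n,s['xyz'],R.from_quat(s['orientation']).as_matrix().round(2).tolist(),s['intrinsics'][0][0])
o=r.observe();print(o)
E
```

```text
scene [ 1.24883205 -0.1102449   0.9806449 ] [[0.11, 0.78, -0.61], [0.99, -0.08, 0.07], [0.01, -0.62, -0.79]] 356.7051271975544
side [0.20910531 0.64820954 0.71343319] [[-0.89, -0.3, 0.35], [-0.46, 0.58, -0.67], [-0.0, -0.76, -0.65]] 360.98823398566884
wrist [0.62559507 0.07367783 0.37294999] [[1.0, 0.0, -0.0], [-0.0, -0.96, -0.29], [-0.0, 0.29, -0.96]] 345.9249819967572
{'time': 0.15, 'joints': array([-0.02258428,  0.3327136 , -0.06470164,  1.46070648,  0.02159788,
        1.34990412, -0.08851156]), 'qd': array([-3.45189571e-04, -8.93939736e-04, -4.47175303e-04, -2.99241401e-03,
        8.82896446e-05, -7.19478664e-04, -6.36125054e-04]), 'joint_torque': array([ 1.13752249e-03, -6.25829744e+01,  4.95374459e-02, -3.91853535e+01,
        1.63436425e-02,  7.44175835e-03, -2.63868424e-05]), 'eef_pos': array([ 6.24727536e-01, -7.34926224e-06,  2.25826909e-01]), 'tool_rot': array([ 7.07110280e-01,  7.07103093e-01, -3.80573917e-04, -3.51694395e-04]), 'contact_force': array([ 0.73813859, -0.12105532,  1.08936113]), 'moment': array([ 0.01154214, -0.00355646, -0.03962905]), 'grip_width': 0.08529198688534999}
```

View pics/scene0.png

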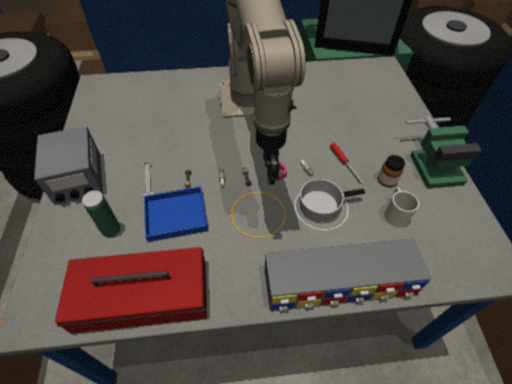

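View pics/side0.png

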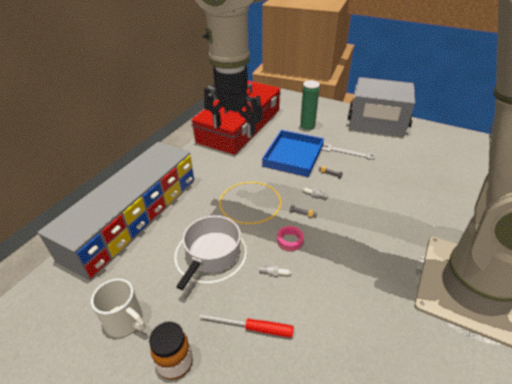

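View pics/wrist0.png

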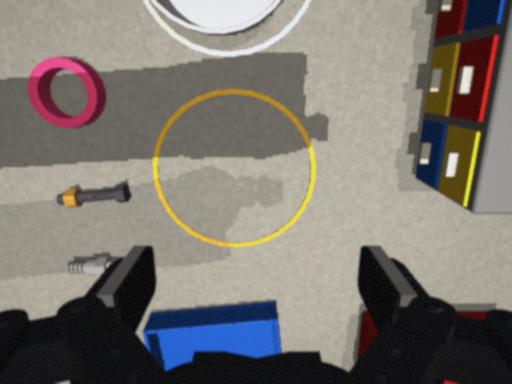

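The scene view shows the pan at (322,201) in the white ring with its handle pointing right (+y). The yellow ring is at (259,214) and the tray at (175,213). The row of parts runs: bolt (187,178), plug (222,178), bolt (247,176), tape (281,170), plug (307,167). Next I'll enlarge it to measure positions.

```bash
python3 - <<'E'
import cv2
a=cv2.imread('pics/scene0.png')[145:245,130:380]; cv2.imwrite('pics/sc_z.png',cv2.resize(a,(800,320),interpolation=cv2.INTER_CUBIC))
a=cv2.imread('pics/side0.png')[120:300,160:385]; cv2.imwrite('pics/sd_z.png',cv2.resize(a,(750,600),interpolation=cv2.INTER_CUBIC))
E
```

```text
(no output)
```

View pics/sc_z.png

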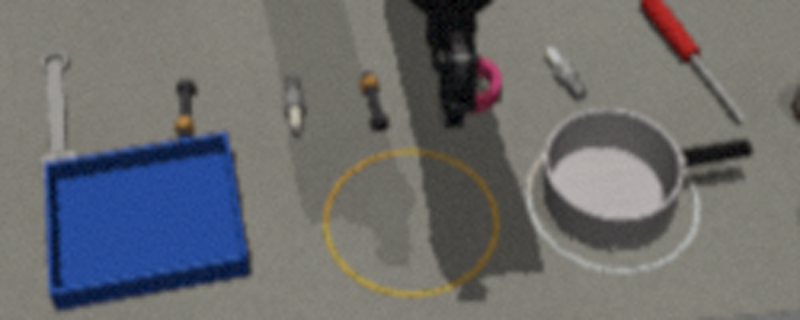

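View pics/sd_z.png

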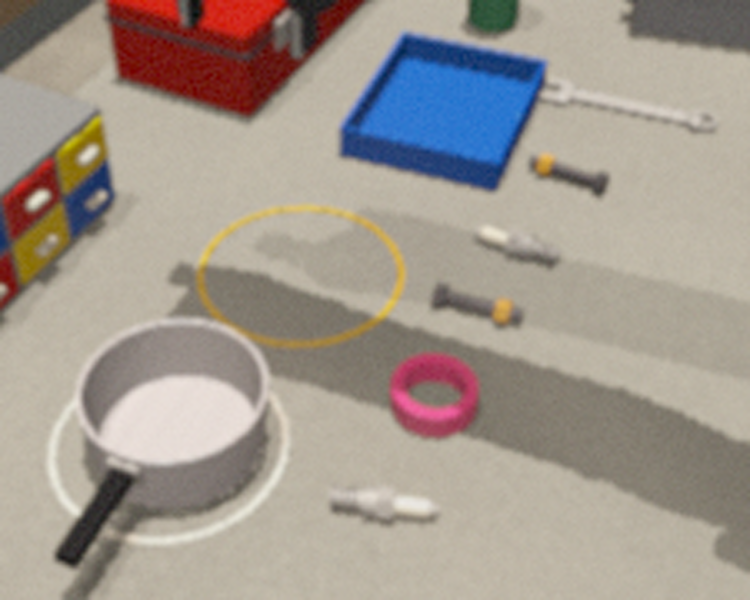

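```bash
cat > m.py <<'E'
from h import *
def load(f):
    d=np.load('pics/'+f+'.npz'); return {k:d[k] for k in d}
def circ(p):
    A=np.c_[2*p[:,0],2*p[:,1],np.ones(len(p))]; c=np.linalg.lstsq(A,(p[:,:2]**2).sum(1),rcond=None)[0]; return c[:2],np.sqrt(c[2]+c[:2]@c[:2])
E
python3 - <<'E'
from m import *
S=load('scene0');D=load('side0');W=load('wrist0')
def cs(a): return np.array(a)/3.2+[130,145]
def cd(a): return np.array(a)/3.3333+[160,120]
sc={'bA':([[186,86],[185,124]],.0095),'pA':([[293,76],[296,132]],.0105),'bB':([[378,124],[370,80]],.0095),'pB':([[551,50],[578,94]],.0105),'tape':([[484,82]],.012),
'tray':([[48,165],[226,136],[245,265],[57,300]],.035),'hand':([[685,157],[748,148]],.051)}
sd={'bA':([[600,183],[543,165]],.0095),'pA':([[557,257],[480,235]],.0105),'bB':([[439,297],[508,311]],.0095),'pB':([[335,500],[436,511]],.0105),'tape':([[434,395]],.012),
'tray':([[547,62],[497,182],[342,152],[405,36]],.035),'hand':([[128,473],[65,560]],.051)}
for k in sc: print(k,'scene',ray(S,cs(sc[k][0]),sc[k][1])[:,:2].round(3).tolist(),'side',ray(D,cd(sd[k][0]),sd[k][1])[:,:2].round(3).tolist())
for n,s in (('S',S),('D',D),('W',W)):
    hsv=cv2.cvtColor(s['color'],cv2.COLOR_BGR2HSV); m=cv2.inRange(hsv,(18,120,90),(35,255,255))
    p=np.argwhere(m)[:,::-1]; X=ray(s,p,0)
    c0=np.array([.65,-.05]); 
    for n_ in range(30):
        pass
    g=X[(np.abs(np.hypot(*(X[:,:2]-[.66,0]).T))<.13)&(X[:,0]>.56)]
    c,rr=circ(g)
    for _ in range(5):
        q=g[np.abs(np.hypot(*(g[:,:2]-c).T)-rr)<.008]; c,rr=circ(q)
    print('yellow',n,len(g),len(q),c.round(4),rr.round(4))
# pan rim side: from zoom points
rim=[[80,385],[110,340],[175,318],[240,335],[268,375],[255,430],[175,468],[105,440]]
print('rim side',circ(ray(D,cd(rim),.06)))
rim=[[545,150],[570,120],[615,110],[660,125],[682,160],[660,208],[615,218],[565,195]]
print('rim scene',circ(ray(S,cs(rim),.06)))
wr=[[530,200],[545,235],[575,260],[622,270],[670,255],[698,215]]
print('white scene',circ(ray(S,cs(wr),0)))
E
```

```text
bA scene [[0.402, -0.253], [0.457, -0.254]] side [[0.403, -0.25], [0.46, -0.252]]
pA scene [[0.401, -0.133], [0.481, -0.134]] side [[0.403, -0.132], [0.474, -0.128]]
bB scene [[0.479, -0.045], [0.415, -0.048]] side [[0.474, -0.04], [0.417, -0.051]]
pB scene [[0.393, 0.162], [0.461, 0.18]] side [[0.455, 0.186], [0.388, 0.161]]
tape scene [[0.434, 0.078]] side [[0.433, 0.064]]
tray scene [[0.517, -0.389], [0.498, -0.207], [0.658, -0.191], [0.678, -0.368]] side [[0.508, -0.386], [0.479, -0.176], [0.625, -0.152], [0.66, -0.365]]
hand scene [[0.588, 0.259], [0.584, 0.326]] side [[0.577, 0.258], [0.573, 0.333]]
yellow S 116 116 [ 0.5988 -0.0244] 0.0874
yellow D 114 114 [ 0.6006 -0.0232] 0.0873
yellow W 1403 1403 [ 0.6002 -0.0242] 0.0877
rim side (array([0.58632939, 0.18376966]), np.float64(0.06988882796710219))
rim scene (array([0.59234179, 0.18326612]), np.float64(0.06838440087842249))
white scene (array([0.59612242, 0.18946074]), np.float64(0.0873744436794108))
```

```bash
python3 -m inch '[[1,0.25,-0.05,0,0],[1,0.5,-0.1,0,0],[1,0.75,-0.15,0,0],[1,1,-0.21,0,0],[1,1,-0.21,0,0]]' 30; python3 - <<'E'
from h import *
snap('wrist','w1'); print(r.observe()['eef_pos'])
E
```

```text
time: 0.65
eef_pos: [0.5799, 0.2085, 0.2262]
tool_rot: [0.703, 0.711, 0.001, -0.002]
contact_force: [-0.2, 0.6, 0.3]
grip_width: 0.0855
[0.58101261 0.20527432 0.22609991]
```

View pics/w1.png

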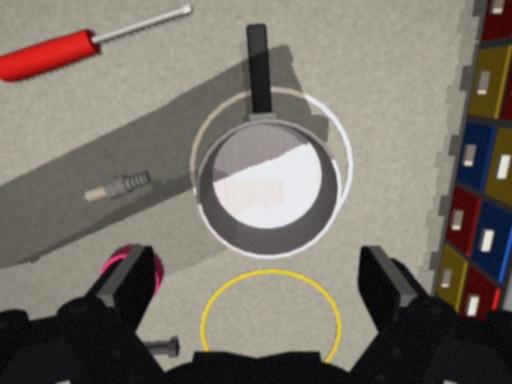

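The wrist view shows the pan handle from (263,112) to (257,25) and the rim circle around (270,187). Plug B runs from its thread end (148,180) to its terminal (87,195).

```bash
python3 - <<'E'
from m import *
W=load('w1')
print('handle',ray(W,[[263,112],[257,25]],.051))
rim=[[197,190],[208,150],[240,126],[290,122],[326,145],[342,185],[325,235],[270,256],[215,230]]
print('rim',circ(ray(W,rim,.06)))
print('plugB thread,tip',ray(W,[[148,180],[87,195],[119,187]],.0105))
print('white',circ(ray(W,[[193,150],[220,105],[265,90],[320,100],[350,140],[340,200]],0)))
hsv=cv2.cvtColor(W['color'],cv2.COLOR_BGR2HSV); m=cv2.inRange(hsv,(18,120,90),(35,255,255)); p=np.argwhere(m)[:,::-1]; p=p[(p[:,0]>190)&(p[:,0]<350)&(p[:,1]>260)]
print('yel',circ(ray(W,p,0)))
E
```

```text
handle [[0.58583782 0.25569632 0.051     ]
 [0.57957298 0.32859411 0.051     ]]
rim (array([0.59356582, 0.18189972]), np.float64(0.06855363928782593))
plugB thread,tip [[0.46224305 0.17837471 0.0105    ]
 [0.39339619 0.1604209  0.0105    ]
 [0.42975667 0.17004949 0.0105    ]]
white (array([0.59762872, 0.18992778]), np.float64(0.0880153594271136))
yel (array([ 0.60019817, -0.02517308]), np.float64(0.08788741335760393))
```

```bash
python3 -m inch '[[1,0.25,0,0,-0.0136],[1,0.4875,-0.005,0.1,-0.0136],[1,0.4875,-0.005,0.3,-0.0136],[1,0.4875,-0.005,0.5,-0.0136],[1,0.4875,-0.005,0.5,-0.0136]]'; python3 -m inch '[[1,0,0,0.13,0],[1,0,0,0.26,0],[1,0,0,0.4,0],[1,0,0,0.405,0],[1,0,0,0.405,0]]'
python3 - <<'E'
from h import *
snap('wrist','w2');snap('side','d2'); print(r.observe()['eef_pos'])
E
```

```text
time: 1.2
eef_pos: [0.5795, 0.2944, 0.1202]
tool_rot: [0.677, 0.736, -0.005, -0.001]
contact_force: [-1.0, -1.6, -1.3]
grip_width: 0.0853
time: 1.7
eef_pos: [0.5831, 0.297, 0.0472]
tool_rot: [0.677, 0.736, 0.0, 0.0]
contact_force: [0.5, -0.9, 0.9]
grip_width: 0.0855
[0.58361773 0.29774789 0.04817332]
```

View pics/w2.png

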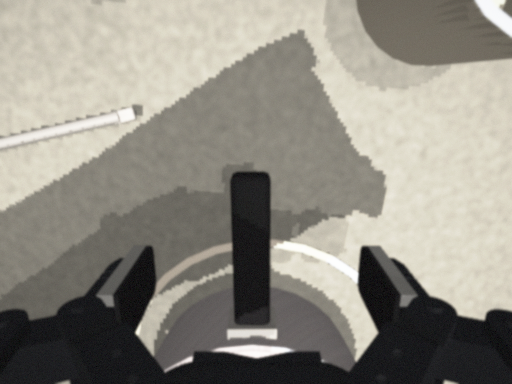

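View pics/d2.png

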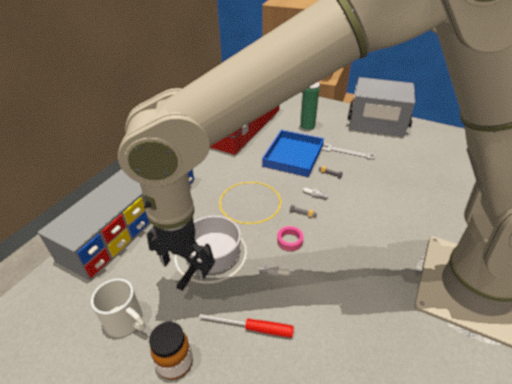

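The handle is upright in the wrist view at column 250, centred between the fingers and aligned. I'll close on it.

```bash
python3 -m inch '[[-1,0,0,0,0],[-1,0,0,0,0],[-1,0,0,0,0],[-1,0,0,0,0],[-1,0,0,0,0]]' 30; python3 -m inch '[[-1,0,0,0,0],[-1,0,0,0,0]]'
```

```text
time: 2.3
eef_pos: [0.582, 0.2976, 0.0456]
tool_rot: [0.676, 0.737, 0.0, 0.0]
contact_force: [-1.0, -1.2, 3.8]
grip_width: 0.0153
time: 2.5
eef_pos: [0.582, 0.2976, 0.0456]
tool_rot: [0.676, 0.737, 0.0, 0.0]
contact_force: [-1.2, -0.7, 3.1]
grip_width: 0.015
```

```bash
python3 -m inch '[[-1,-0.05,-0.0025,0,0],[-1,-0.15,-0.0075,0,0],[-1,-0.27,-0.013,0,0],[-1,-0.39,-0.019,0,0],[-1,-0.5,-0.025,0,0]]';python3 -m inch '[[-1,-0.12,-0.006,0,0],[-1,-0.24,-0.012,0,0],[-1,-0.36,-0.017,0,0],[-1,-0.46,-0.022,0,0],[-1,-0.515,-0.025,0,0]]';python3 -m inch '[[-1,-0.02,0,0,0],[-1,-0.02,0,0,0]]'
python3 - <<'E'
from h import *
snap('scene','s3')
a=cv2.imread('pics/s3.png')[145:245,130:380]; cv2.imwrite('pics/s3z.png',cv2.resize(a,(800,320),interpolation=cv2.INTER_CUBIC))
E
```

```text
time: 3.0
eef_pos: [0.5857, 0.1973, 0.0457]
tool_rot: [0.676, 0.737, 0.001, -0.0]
contact_force: [-1.0, 4.0, 0.9]
grip_width: 0.0151
time: 3.5
eef_pos: [0.5897, 0.0931, 0.0457]
tool_rot: [0.677, 0.736, 0.0, 0.0]
contact_force: [-0.1, 4.4, 2.5]
grip_width: 0.0146
time: 3.7
eef_pos: [0.59, 0.09, 0.0456]
tool_rot: [0.676, 0.737, -0.0, 0.0]
contact_force: [0.9, -1.5, 2.7]
grip_width: 0.0153
```

View pics/s3z.png

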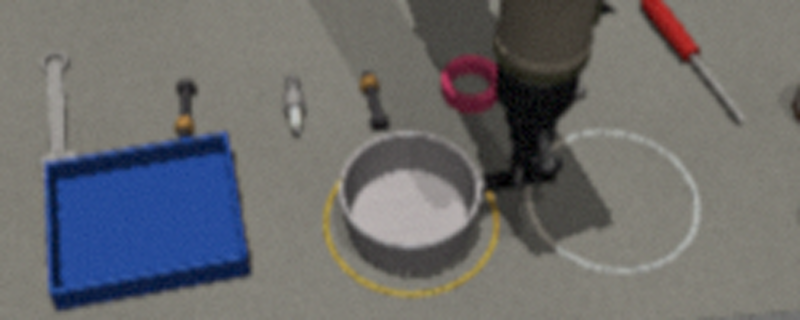

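```bash
python3 - <<'E'
from m import *
S=load('s3'); cs=lambda a:np.array(a)/3.2+[130,145]
print(circ(ray(S,cs([[340,185],[360,147],[410,132],[455,145],[482,180],[460,232],[410,249],[360,230]]),.06)))
D=load('s3')
E
```

```text
(array([ 0.60240945, -0.0243945 ]), np.float64(0.07050061340482063))
```

```bash
python3 -m inch '[[1,0,0,0,0],[1,0,0,0,0],[1,0,0,0,0],[1,0,0,-0.1,0],[1,0,0,-0.25,0]]'; python3 -m inch '[[0.2,0,0,-0.2,0],[0.2,0.1,-0.2,-0.35,0.05],[0.2,0.2,-0.4,-0.35,0.1],[0.2,0.35,-0.6,-0.35,0.15],[0.2,0.463,-0.773,-0.35,0.222]]'; python3 -m inch '[[0.2,0,0,0,0.1],[0.2,0,0,0,0.1],[0.2,0,0,0,0.1]]'
```

```text
time: 4.25
eef_pos: [0.5882, 0.0905, 0.0941]
tool_rot: [0.676, 0.737, -0.002, -0.001]
contact_force: [0.8, -0.2, -0.0]
grip_width: 0.085
time: 4.75
eef_pos: [0.4256, 0.1709, 0.1656]
tool_rot: [0.865, 0.502, 0.0, 0.0]
contact_force: [0.3, 0.6, 0.7]
grip_width: 0.0513
time: 5.05
eef_pos: [0.4274, 0.1698, 0.1655]
tool_rot: [0.955, 0.296, 0.0, 0.0]
contact_force: [0.1, -0.8, 0.6]
grip_width: 0.0509
```

```bash
cat >> m.py <<'E'
def goto(p,yawy,o=None):
    """needed shares to TCP p with tool-y along world angle yawy (mod pi)"""
    o=o or r.observe(); M=R.from_quat(o['tool_rot']).as_matrix(); d=M.T@(np.array(p)-o['eef_pos'])
    cur=np.arctan2(M[1,1],M[0,1]); t=-(yawy-cur); t=(t+np.pi/2)%np.pi-np.pi/2
    print('at',o['eef_pos'].round(4),'tooly ang',cur.round(3),'j7',o['joints'][6].round(2),'shift shares',(d/.2).round(4),'turn share',(t/2/np.pi).round(4))
E
python3 - <<'E'
from m import *
snap('wrist','w4'); goto([.428,.169,.022],.26+np.pi/2)
E
```

```text
at [0.4275 0.1698 0.1655] tooly ang -0.979 j7 -1.46 shift shares [-3.000e-04  4.400e-03  7.174e-01] turn share 0.0528
```

View pics/w4.png

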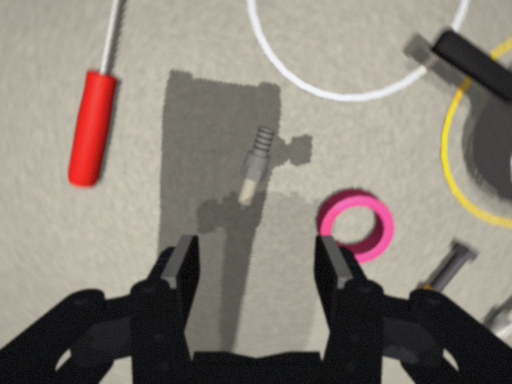

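The wrist view shows plug B with its thread end at (266,128), hexagon at (257,165) and terminal at (243,204).

```bash
python3 - <<'E'
from m import *
W=load('w4'); X=ray(W,[[266,128],[257,165],[243,204]],.0105); print(X)
d=X[0]-X[2]; print(np.arctan2(d[1],d[0]),np.linalg.norm(d)); u=d/np.linalg.norm(d); o=X[0]-.035*u; o2=X[2]+.042*u; print(o,o2)
print('tape',ray(W,[[356,222]],.012))
p=(o+o2)/2; p[2]=.022; goto(p,np.arctan2(d[1],d[0])+np.pi/2)
E
```

```text
[[0.46167596 0.18244513 0.0105    ]
 [0.43006168 0.17020804 0.0105    ]
 [0.39212373 0.15989254 0.0105    ]]
0.3135570539488153 0.07311724654249739
[0.42838247 0.17164959 0.0105    ] [0.43207591 0.1728472  0.0105    ]
tape [[0.43768821 0.06272302 0.012     ]]
at [0.4275 0.1698 0.1655] tooly ang -0.979 j7 -1.46 shift shares [ 0.0181 -0.0028  0.7174] turn share 0.0443
```

```bash
python3 -m inch '[[0.2,0.018,-0.003,0.15,0.044],[0.2,0.018,-0.003,0.35,0.044],[0.2,0.018,-0.003,0.55,0.044],[0.2,0.018,-0.003,0.67,0.044],[0.2,0.018,-0.003,0.717,0.044]]';  python3 -m inch '[[-1,0,0,0,0],[-1,0,0,0,0],[-1,0,0,0,0],[-1,0,0,0,0],[-1,0,0,0,0]]' 30; python3 -m inch '[[-1,0,0,-0.1,0],[-1,0,0,-0.25,0],[-1,0,0,-0.4,0],[-1,0,0,-0.5,0],[-1,0,0,-0.5,0]]'; python3 - <<'E'
from m import *
snap('wrist','w5'); goto([.6,-.29,.12],0)
E
```

```text
time: 5.6
eef_pos: [0.4287, 0.1715, 0.0197]
tool_rot: [0.986, 0.166, -0.002, 0.0]
contact_force: [-0.2, 0.6, 0.7]
grip_width: 0.051
time: 6.1
eef_pos: [0.4309, 0.1722, 0.0228]
tool_rot: [0.986, 0.165, 0.001, -0.0]
contact_force: [-0.3, 0.9, 0.3]
grip_width: -0.0003
time: 6.6
eef_pos: [0.4321, 0.1728, 0.1251]
tool_rot: [0.986, 0.165, 0.003, -0.001]
contact_force: [-0.2, -0.4, -0.4]
grip_width: 0.0002
at [0.4313 0.1724 0.1234] tooly ang -1.24 j7 -1.74 shift shares [0.0477 2.4605 0.0169] turn share -0.1974
```

View pics/w5.png

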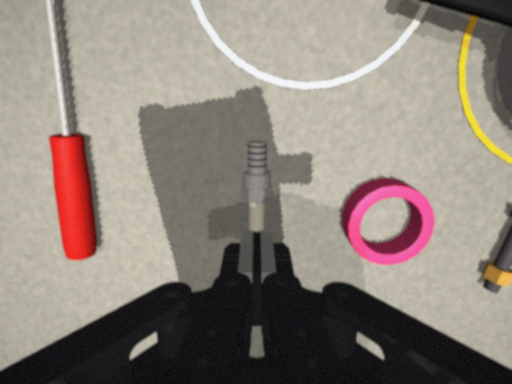

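```bash
python3 - <<'E'
from m import *
W=load('w5'); X=ray(W,[[257,141],[257,187],[257,230]],.0105); print(X, r.observe()['grip_width'])
print(proj(W,[r.observe()['eef_pos'],X[1]+[0,0,.1]]))
s=snap('side','d5');a=s['color'][150:320,150:380]; cv2.imwrite('pics/d5z.png',cv2.resize(a,(800,591),interpolation=cv2.INTER_CUBIC))
E
```

```text
[[0.46216944 0.18218728 0.0105    ]
 [0.42757781 0.17030875 0.0105    ]
 [0.39268067 0.15832532 0.0105    ]] -0.00020236458607185586
[[255.98352837 246.82400137]
 [257.46096292 242.82417926]]
```

View pics/d5z.png

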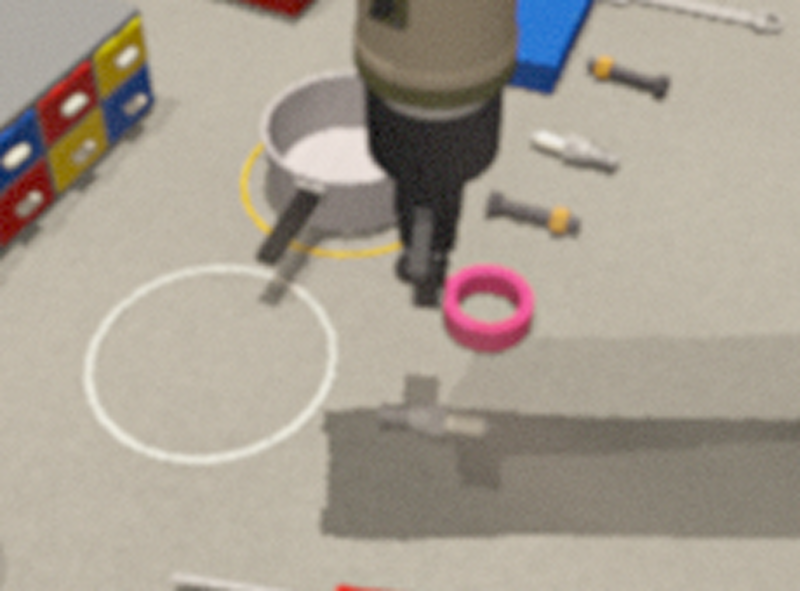

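```bash
python3 - <<'E'
from m import *
W=load('w5'); o=r.observe(); p=o['eef_pos']
for dz in (.02,0,-.019,-.03): print(dz,proj(W,[p+[0,0,dz]]))
D=load('d5')
for dz in (.02,0,-.019,-.03): print(dz,(proj(D,[p+[0,0,dz]])-[150,150])*800/230)
a=W['color'][200:384,150:370]; cv2.imwrite('pics/w5z.png',cv2.resize(a,(700,585),interpolation=cv2.INTER_CUBIC))
E
```

```text
0.02 [[256.18601814 268.65223985]]
0 [[256.18120553 247.22807906]]
-0.019 [[256.17756247 231.01033994]]
-0.03 [[256.17576509 223.00901544]]
0.02 [[429.42514312 284.69384551]]
0 [[428.81904101 306.55721017]]
-0.019 [[428.26156559 326.66650881]]
-0.03 [[427.94664618 338.02630743]]
```

View pics/w5z.png

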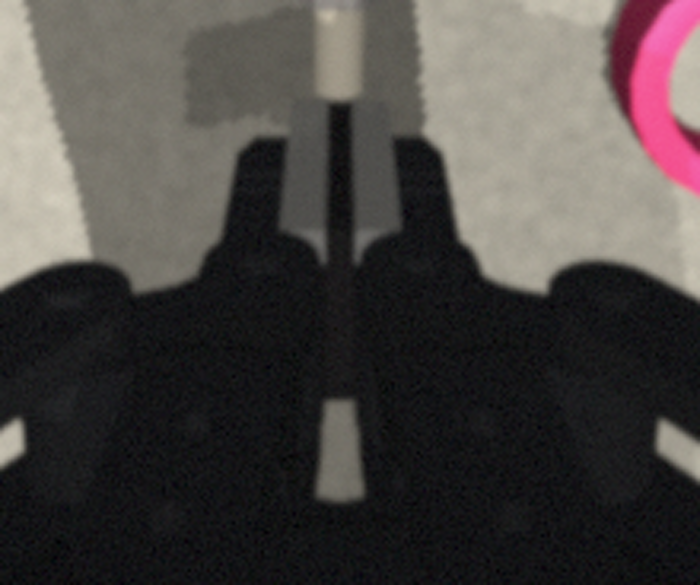

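```bash
python3 - <<'E'
from m import *
W=load('w5'); o=r.observe(); p=o['eef_pos']; M=R.from_quat(o['tool_rot']).as_matrix()
for x in (.011,0,-.011):
  for dz in (.0,.01,.019): print(x,dz,proj(W,[p+M@[x,0,dz]]).round(1))
a=load('d5')['color'][205:260,250:300]; cv2.imwrite('pics/d5zz.png',cv2.resize(a,(550,605),interpolation=cv2.INTER_NEAREST))
print((proj(load('d5'),[p,p-[0,0,.019]])-[250,205])*11)
E
```

```text
0.011 0.0 [[256.2 226. ]]
0.011 0.01 [[256.2 218. ]]
0.011 0.019 [[256.2 211.6]]
0 0.0 [[256.2 247.2]]
0 0.01 [[256.2 238.3]]
0 0.019 [[256.2 231. ]]
-0.011 0.0 [[256.2 267.7]]
-0.011 0.01 [[256.2 257.8]]
-0.011 0.019 [[256.2 249.7]]
[[256.14021719 364.48717715]
 [254.37720118 428.0828341 ]]
```

View pics/d5zz.png

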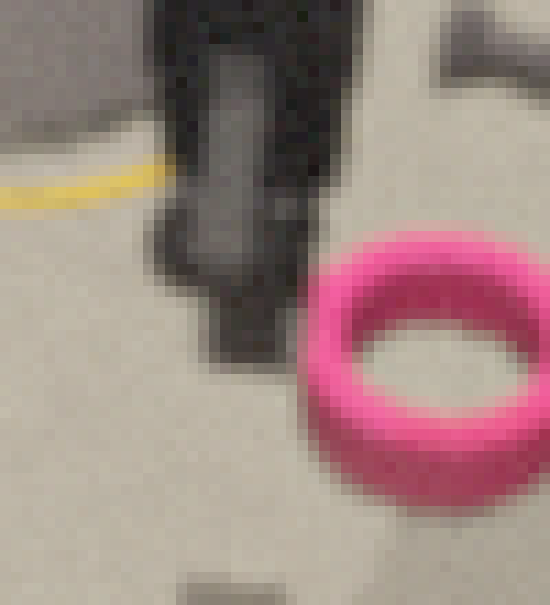

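Both views put the shut fingertips level with the reported TCP, about 19 mm higher than I had assumed. The first grasp closed above the plug, and the plug hasn't moved. I'll go lower, watching the force.

```bash
python3 -m inch '[[0.2,0,0,0.1,0],[0.2,0,0,0.25,0],[0.2,0,0,0.4,0],[0.2,0,0,0.5,0],[0.2,0,0,0.52,0]]';  python3 -m inch '[[0.2,0,0,0.03,0],[0.2,0,0,0.05,0],[0.2,0,0,0.05,0]]';python3 -m inch '[[-0.1,0,0,0,0],[-0.3,0,0,0,0],[-0.5,0,0,0,0],[-1,0,0,0,0],[-1,0,0,0,0]]' 30; python3 - <<'E'
from m import *
snap('wrist','w6');print(r.observe()['eef_pos'])
E
```

```text
time: 7.2
eef_pos: [0.428, 0.171, 0.0149]
tool_rot: [0.986, 0.165, -0.003, 0.001]
contact_force: [-0.6, 0.6, 0.5]
grip_width: 0.0513
time: 7.5
eef_pos: [0.4306, 0.1721, 0.0082]
tool_rot: [0.986, 0.164, 0.0, -0.0]
contact_force: [0.8, -0.1, -0.0]
grip_width: 0.0513
time: 8.0
eef_pos: [0.4308, 0.1722, 0.0084]
tool_rot: [0.986, 0.165, 0.0, -0.0]
contact_force: [-0.7, -0.3, 4.4]
grip_width: 0.0181
[0.43080718 0.17223419 0.00845736]
```

View pics/w6.png

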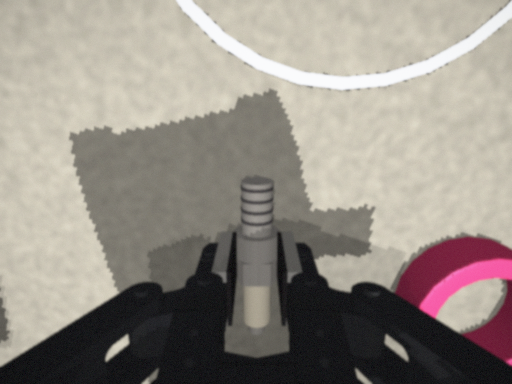

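Plug B is gripped by its hexagon, with the opening reading 18 mm. Now I'll lift it and carry it to the tray.

```bash
python3 -m inch '[[-1,0,0,-0.05,0],[-1,0,0,-0.2,0],[-1,0,0,-0.4,0],[-1,0,0,-0.6,0],[-1,0,0,-0.65,0.0]]'; python3 - <<'E'
from m import *
print(r.observe()['grip_width']); goto([.592,-.329,.1384],.1+np.pi/2)
E
```

```text
time: 8.55
eef_pos: [0.4322, 0.1729, 0.1427]
tool_rot: [0.986, 0.164, 0.003, -0.001]
contact_force: [0.2, 0.8, -0.8]
grip_width: 0.0182
0.018164815747318156
at [0.4322 0.1729 0.1427] tooly ang -1.24 j7 -1.73 shift shares [-0.0586  2.633   0.0199] turn share 0.0367
```

```bash
python3 -m inch '[[-1,0,0.1,0,0],[-1,0,0.3,0,0],[-1,0,0.55,0,0.01],[-1,0,0.8,0,0.02],[-1,0,1,0,0.0367]]'; python3 -m inch '[[-1,0,0.25,0,0],[-1,0,0.5,0,0],[-1,0,0.75,0,0],[-1,0,1,0,0],[-1,0,1,0,0]]';  python3 - <<'E'
from m import *
snap('wrist','w7');print(r.observe()['grip_width']); goto([.592,-.329,.1384],.1+np.pi/2)
E
```

```text
time: 9.05
eef_pos: [0.4953, -0.0202, 0.138]
tool_rot: [0.999, 0.048, -0.0, 0.0]
contact_force: [0.4, 0.4, -0.7]
grip_width: 0.0179
time: 9.55
eef_pos: [0.5135, -0.2241, 0.1378]
tool_rot: [0.999, 0.045, -0.001, 0.002]
contact_force: [-1.0, 0.6, -0.1]
grip_width: 0.018
0.01799044271741585
at [ 0.514  -0.22    0.1376] tooly ang -1.477 j7 -1.12 shift shares [ 0.337   0.579  -0.0042] turn share -0.001
```

View pics/w7.png

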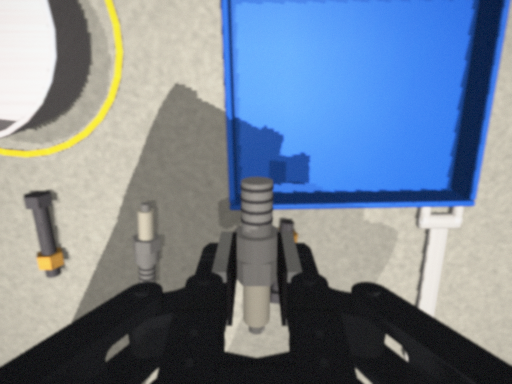

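The plug is held straight. The tray's near rim corners are at (233,207) and (472,205), and its edges line up with the tool. Bolt B (head (40,197), nut (50,262)) and plug A (tip (146,204), thread (148,280)) are also visible.

```bash
python3 - <<'E'
from m import *
W=load('w7'); X=ray(W,[[230,208],[474,206]],.035);print('tray near corners',X)
y=(X[0]-X[1]);y/=np.linalg.norm(y); x=np.array([y[1],-y[0],0]); c=X.mean(0)+.08*x; print(c,np.arctan2(x[1],x[0]),np.linalg.norm(X[0]-X[1]))
p=c-.04*y; print(p)
goto([p[0],p[1],.1384],np.arctan2(y[1],y[0]))
print('bB head,nut',ray(W,[[38,198],[50,262]],.0095)); print('pA tip,thread',ray(W,[[146,204],[148,280]],.0105))
E
```

```text
tray near corners [[ 0.49276004 -0.206113    0.035     ]
 [ 0.5110767  -0.39327491  0.035     ]]
[ 0.58153799 -0.29190196  0.035     ] 0.0975546856121603 0.18805606073498865
[ 0.58543399 -0.33171177  0.035     ]
at [ 0.514  -0.22    0.1376] tooly ang -1.477 j7 -1.12 shift shares [ 0.303   0.5894 -0.0042] turn share -0.0006
bB head,nut [[ 0.47771019 -0.04404683  0.0095    ]
 [ 0.41781302 -0.04912445  0.0095    ]]
pA tip,thread [[ 0.48076266 -0.13444126  0.0105    ]
 [ 0.40779405 -0.13609489  0.0105    ]]
```

```bash
python3 -m inch '[[-1,0.1,0.2,0,0],[-1,0.2,0.4,0,0],[-1,0.303,0.589,0,0],[-1,0.303,0.589,0.1,0],[-1,0.303,0.589,0.25,0]]'; python3 -m inch '[[-1,0,0,0.1,0],[-1,0,0,0.2,0],[-1,0,0,0.28,0],[-1,0,0,0.31,0],[-1,0,0,0.31,0]]';  python3 - <<'E'
from m import *
o=r.observe();print(o['contact_force'],o['grip_width']); goto([.585,-.332,.0145],.1+np.pi/2)
snap('wrist','w8')
E
```

```text
time: 10.1
eef_pos: [0.5887, -0.3277, 0.0884]
tool_rot: [0.999, 0.05, 0.001, 0.0]
contact_force: [-0.6, -0.3, -0.8]
grip_width: 0.018
time: 10.6
eef_pos: [0.5871, -0.3266, 0.0253]
tool_rot: [0.999, 0.05, -0.001, -0.0]
contact_force: [0.3, 0.8, -0.6]
grip_width: 0.0183
[ 0.33130329  0.80375458 -0.63875706] 0.018264461392570947
at [ 0.5871 -0.3266  0.0253] tooly ang -1.47 j7 -0.95 shift shares [-0.0129  0.0261  0.0539] turn share 0.0001
```

View pics/w8.png

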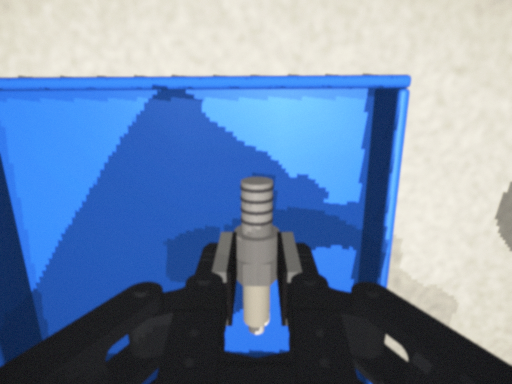

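```bash
python3 -m inch '[[-1,0,0,0.02,0],[-1,0,0,0.04,0],[-1,0,0,0.05,0],[-1,0,0,0.05,0]]'; python3 -m inch '[[-1,0,0,0.004,0],[-1,0,0,0.004,0]]'
```

```text
time: 11.05
eef_pos: [0.5872, -0.3272, 0.0158]
tool_rot: [0.999, 0.05, -0.0, -0.0]
contact_force: [-0.2, 0.6, -0.2]
grip_width: 0.0179
time: 11.25
eef_pos: [0.5874, -0.3273, 0.0153]
tool_rot: [0.999, 0.05, 0.0, -0.0]
contact_force: [1.1, 0.2, -0.3]
grip_width: 0.0178
```

```bash
python3 -m inch '[[-1,0,0,0.007,0],[-1,0,0,0.007,0],[-0.6,0,0,0.007,0],[-0.3,0,0,0.007,0],[0,0,0,0.007,0]]'; python3 -m inch '[[0,0,0,0,0],[0,0,0,-0.1,0],[0,0,0,-0.3,0],[0,0,0,-0.5,0],[0,0,0,-0.6,0]]';  python3 - <<'E'
from m import *
o=r.observe();print(o['contact_force'],o['grip_width']); goto([.4405,-.134,.10],0.02+np.pi/2)
snap('wrist','w9')
E
```

```text
time: 11.75
eef_pos: [0.5874, -0.3273, 0.0139]
tool_rot: [0.999, 0.05, 0.0, 0.0]
contact_force: [-0.5, -0.0, -0.1]
grip_width: 0.0423
time: 12.25
eef_pos: [0.5886, -0.3281, 0.138]
tool_rot: [0.999, 0.05, 0.002, 0.001]
contact_force: [0.9, -0.9, -0.1]
grip_width: 0.0427
[ 0.85864366 -0.87916013 -0.09824454] 0.04270698845988354
at [ 0.5886 -0.3281  0.138 ] tooly ang -1.471 j7 -0.97 shift shares [-0.6407 -1.0401  0.1848] turn share 0.0127
```

View pics/w9.png

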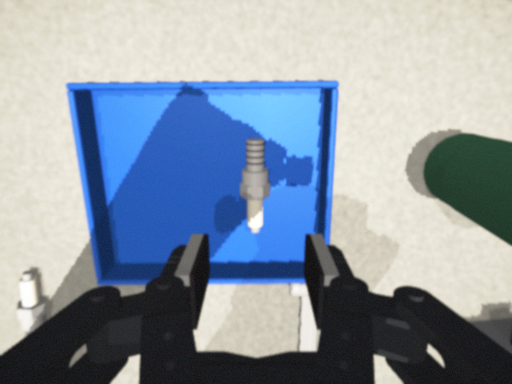

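Plug B lies flat on the tray floor at (255,185). Next is plug A.

```bash
python3 -m inch '[[0,-0.13,-0.2,0,0.0127],[0,-0.26,-0.4,0,0.0127],[0,-0.39,-0.6,0,0.0127],[0,-0.52,-0.8,0,0.0127],[0,-0.64,-1,0,0.0127]]';  python3 -m inch '[[0,0,-0.04,0.2,0],[0,0,-0.04,0.2,0]]';python3 - <<'E'
from m import *
W=snap('wrist','w10'); goto([.4395,-.134,.0085],0.02+np.pi/2)
E
```

```text
time: 12.8
eef_pos: [0.4385, -0.1398, 0.1336]
tool_rot: [1.0, 0.01, 0.0, 0.0]
contact_force: [0.5, 0.1, 0.4]
grip_width: 0.0429
time: 13.0
eef_pos: [0.4372, -0.1311, 0.0911]
tool_rot: [1.0, 0.011, -0.002, -0.001]
contact_force: [-1.0, -0.6, -0.5]
grip_width: 0.0426
at [ 0.4385 -0.1326  0.0929] tooly ang -1.55 j7 -1.34 shift shares [0.0062 0.0071 0.422 ] turn share 0.0002
```

View pics/w10.png

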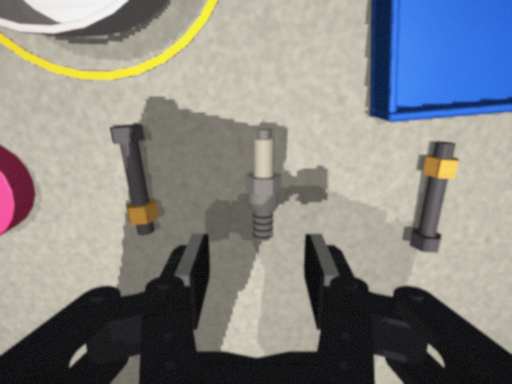

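```bash
python3 - <<'E'
from m import *
W=load('w10'); X=ray(W,[[264,129],[264,190],[262,239]],.0105); print(X)
print('bB head nut',ray(W,[[127,135],[143,213]],.0095)); print('bA head nut',ray(W,[[426,240],[441,167]],.0095))
goto([X[1,0],X[1,1],.0085],0.02+np.pi/2)
E
```

```text
[[ 0.48146445 -0.13516002  0.0105    ]
 [ 0.43952561 -0.13637562  0.0105    ]
 [ 0.40235473 -0.13600803  0.0105    ]]
bB head nut [[ 0.47533213 -0.04470698  0.0095    ]
 [ 0.42016923 -0.05121751  0.0095    ]]
bA head nut [[ 0.40377592 -0.25508446  0.0095    ]
 [ 0.45833664 -0.25620993  0.0095    ]]
at [ 0.4385 -0.1326  0.0929] tooly ang -1.55 j7 -1.34 shift shares [0.0061 0.019  0.422 ] turn share 0.0002
```

```bash
python3 -m inch '[[0.1,0,0.016,0.1,0],[0.1,0,0.016,0.25,0],[0.1,0,0.016,0.36,0],[0.1,0,0.016,0.42,0],[0.1,0,0.016,0.42,0]]';python3 -m inch '[[-0.1,0,0,0,0],[-0.3,0,0,0,0],[-0.5,0,0,0,0],[-1,0,0,0,0],[-1,0,0,0,0]]' 30; python3 -m inch '[[-1,0,0,-0.05,0],[-1,0,0,-0.2,0],[-1,0,0,-0.4,0],[-1,0,0,-0.6,0],[-1,0,0,-0.65,0]]';python3 - <<'E'
from m import *
W=snap('wrist','w11'); goto([.590,-.258,.138],0.1+np.pi/2)
E
```

```text
time: 13.55
eef_pos: [0.4396, -0.1371, 0.0092]
tool_rot: [1.0, 0.01, -0.001, -0.0]
contact_force: [-1.7, 0.1, -0.1]
grip_width: 0.047
time: 14.05
eef_pos: [0.4407, -0.1363, 0.0108]
tool_rot: [1.0, 0.01, 0.001, 0.0]
contact_force: [-0.2, 0.4, 6.2]
grip_width: 0.0159
time: 14.55
eef_pos: [0.442, -0.1368, 0.1448]
tool_rot: [1.0, 0.01, 0.003, 0.001]
contact_force: [0.7, 0.2, -0.2]
grip_width: 0.016
at [ 0.4419 -0.1368  0.1443] tooly ang -1.551 j7 -1.34 shift shares [0.7282 0.6209 0.0371] turn share -0.0127
```

View pics/w11.png

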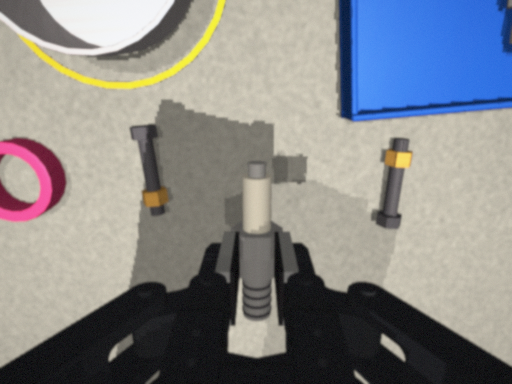

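```bash
python3 -m inch '[[-1,0.06,0.05,0,0],[-1,0.2,0.17,0,0],[-1,0.35,0.3,0,-0.0127],[-1,0.5,0.44,0,-0.0127],[-1,0.6,0.54,0,-0.0127]]';python3 -m inch '[[-1,0.06,0.06,0,0],[-1,0.08,0.08,0,0],[-1,0.08,0.08,0,0]]';python3 - <<'E'
from m import *
o=r.observe();print(o['grip_width'],o['contact_force']); goto([.580,-.257,.025],0.1+np.pi/2)
E
```

```text
time: 15.1
eef_pos: [0.5629, -0.2433, 0.1385]
tool_rot: [0.999, 0.05, -0.001, 0.0]
contact_force: [0.1, 1.1, -0.3]
grip_width: 0.0159
time: 15.4
eef_pos: [0.5791, -0.2561, 0.1387]
tool_rot: [0.999, 0.05, -0.001, -0.0]
contact_force: [-0.4, 1.0, -0.3]
grip_width: 0.0153
0.015322794725151554 [-0.42972411  1.03575025 -0.33620737]
at [ 0.5791 -0.2561  0.1387] tooly ang -1.471 j7 -1.07 shift shares [0.0047 0.0052 0.5686] turn share -0.0001
```

```bash
python3 -m inch '[[-1,0,0,0.1,0],[-1,0,0,0.25,0],[-1,0,0,0.4,0],[-1,0,0,0.52,0],[-1,0,0,0.568,0]]';python3 -m inch '[[-1,0,0,0,0]]';python3 - <<'E'
from m import *
W=snap('wrist','w12'); o=r.observe();print(o['grip_width'],o['contact_force']); goto([.580,-.257,.0163],0.1+np.pi/2)
E
```

```text
time: 15.9
eef_pos: [0.5775, -0.2545, 0.0238]
tool_rot: [0.999, 0.05, -0.002, -0.001]
contact_force: [-0.1, 0.9, -0.5]
grip_width: 0.0154
time: 16.0
eef_pos: [0.5784, -0.2552, 0.0252]
tool_rot: [0.999, 0.05, -0.001, -0.001]
contact_force: [-0.1, 0.2, -0.7]
grip_width: 0.0155
0.015565781587795752 [-0.93138203  0.08779248 -0.64350719]
at [ 0.5794 -0.2557  0.0266] tooly ang -1.471 j7 -1.05 shift shares [0.0024 0.0067 0.0516] turn share 0.0
```

View pics/w12.png

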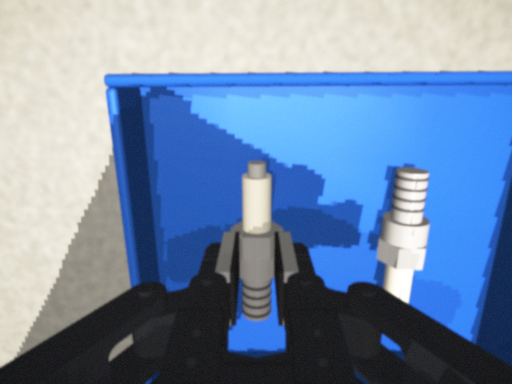

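```bash
python3 -m inch '[[-1,0,0,0.02,0],[-1,0,0,0.04,0],[-1,0,0,0.05,0],[-1,0,0,0.05,0]]'; python3 -m inch '[[-1,0,0,0.003,0],[-1,0,0,0.003,0],[-0.6,0,0,0.003,0],[-0.3,0,0,0.003,0],[0,0,0,0.003,0]]'; python3 -m inch '[[0,0,0,0,0],[0,0,0,-0.1,0],[0,0,0,-0.3,0],[0,0,0,-0.5,0],[0,0,0,-0.6,0]]';  python3 - <<'E'
from m import *
o=r.observe();print(o['grip_width'])
goto([.430,-.255,.14],-0.02+np.pi/2)
snap('wrist','w13')
E
```

```text
time: 16.45
eef_pos: [0.5795, -0.2561, 0.0162]
tool_rot: [0.999, 0.05, 0.0, -0.0]
contact_force: [0.0, 0.5, -0.2]
grip_width: 0.0157
time: 16.95
eef_pos: [0.5796, -0.2562, 0.0156]
tool_rot: [0.999, 0.05, 0.0, 0.0]
contact_force: [-0.3, 0.2, 0.5]
grip_width: 0.0424
time: 17.45
eef_pos: [0.5808, -0.2568, 0.1395]
tool_rot: [0.999, 0.05, 0.002, 0.001]
contact_force: [0.7, -0.6, -0.7]
grip_width: 0.0426
0.042638562752676114
at [ 0.5808 -0.2568  0.1395] tooly ang -1.471 j7 -1.07 shift shares [-0.7493 -0.0842 -0.0057] turn share 0.0191
```

View pics/w13.png

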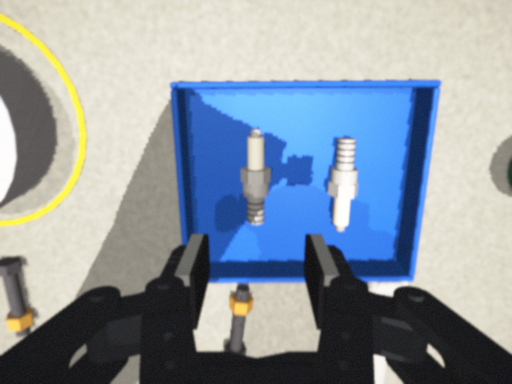

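Both plugs lie flat in the tray, at (255,175) and (343,185). Next is bolt A.

```bash
python3 -m inch '[[0,-0.2,-0.02,0,0.019],[0,-0.4,-0.04,0,0.019],[0,-0.6,-0.06,0,0.019],[0,-0.75,-0.084,0,0.019],[0,-0.75,-0.084,0.2,0.019]]';python3 -m inch '[[0,0,0,0,0],[0,0,0,0,0]]'; python3 - <<'E'
from m import *
W=snap('wrist','w14'); goto([.431,-.255,.0055],-0.02+np.pi/2)
E
```

```text
time: 18.0
eef_pos: [0.4284, -0.2566, 0.0996]
tool_rot: [1.0, -0.011, 0.004, 0.001]
contact_force: [1.6, -0.9, -0.5]
grip_width: 0.0429
time: 18.2
eef_pos: [0.4286, -0.2542, 0.0957]
tool_rot: [1.0, -0.01, -0.001, -0.0]
contact_force: [0.5, 0.2, 0.1]
grip_width: 0.0429
at [ 0.4294 -0.2545  0.0964] tooly ang -1.59 j7 -1.11 shift shares [0.0079 0.0024 0.4546] turn share 0.0002
```

View pics/w14.png

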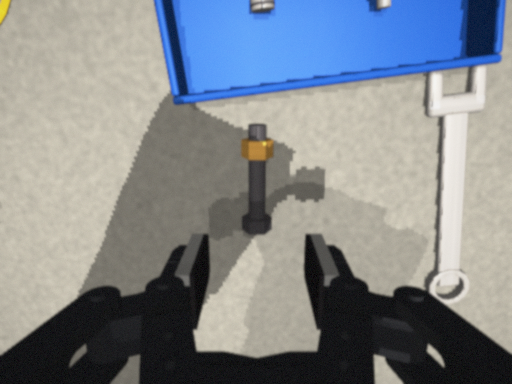

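The bolt is upright in view at column 257, aligned with the tool. I'll descend and grip it.

```bash
python3 -m inch '[[0,0.005,0.002,0.1,0],[0,0.005,0.002,0.25,0],[0,0.005,0.002,0.38,0],[0,0.005,0.002,0.45,0],[0,0.005,0.002,0.45,0]]';python3 -m inch '[[-0.3,0,0,0.003,0],[-0.5,0,0,0.003,0],[-0.7,0,0,0.003,0],[-1,0,0,0.003,0],[-1,0,0,0.003,0]]' 40; python3 -m inch '[[-1,0,0,-0.05,0],[-1,0,0,-0.2,0],[-1,0,0,-0.4,0],[-1,0,0,-0.6,0],[-1,0,0,-0.75,0]]';python3 - <<'E'
from m import *
W=snap('wrist','w15'); goto([.602,-.045,.155],-0.02+np.pi/2)
E
```

```text
time: 18.75
eef_pos: [0.4297, -0.2545, 0.0049]
tool_rot: [1.0, -0.009, -0.001, -0.0]
contact_force: [-0.7, -0.1, -0.4]
grip_width: 0.0427
time: 19.25
eef_pos: [0.4306, -0.255, 0.0063]
tool_rot: [1.0, -0.01, 0.001, 0.0]
contact_force: [-1.4, 1.5, 7.2]
grip_width: 0.0081
time: 19.75
eef_pos: [0.4299, -0.2552, 0.1584]
tool_rot: [1.0, -0.01, 0.001, 0.001]
contact_force: [1.4, -0.4, -0.6]
grip_width: 0.0079
at [ 0.4319 -0.2563  0.1627] tooly ang -1.591 j7 -1.12 shift shares [ 0.8289 -1.0733  0.0422] turn share -0.0
```

View pics/w15.png

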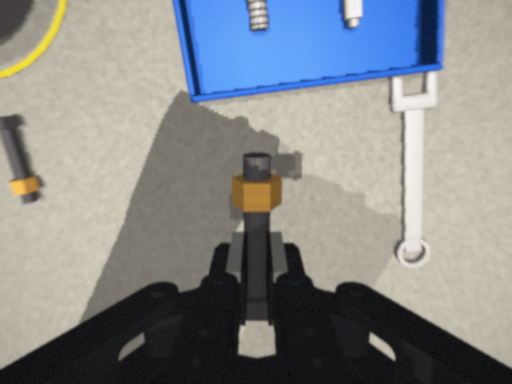

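```bash
python3 -m inch '[[-1,0.06,-0.07,0,0],[-1,0.2,-0.25,0,0],[-1,0.35,-0.43,0,0],[-1,0.5,-0.62,0,0],[-1,0.64,-0.8,0,0]]';python3 -m inch '[[-1,0.1,-0.16,0,0],[-1,0.16,-0.26,0,0],[-1,0.16,-0.26,0,0]]';python3 - <<'E'
from m import *
W=snap('wrist','w16'); goto([.595,-.045,.025],-0.02+np.pi/2)
E
```

```text
time: 20.3
eef_pos: [0.5618, -0.0956, 0.1557]
tool_rot: [1.0, -0.01, 0.0, -0.0]
contact_force: [0.4, -0.9, -0.4]
grip_width: 0.0083
time: 20.6
eef_pos: [0.5949, -0.0416, 0.1551]
tool_rot: [1.0, -0.007, 0.0, -0.001]
contact_force: [-0.5, 1.2, -0.8]
grip_width: 0.008
at [ 0.594  -0.0442  0.1551] tooly ang -1.587 j7 -1.57 shift shares [0.0051 0.0038 0.6506] turn share 0.0006
```

View pics/w16.png

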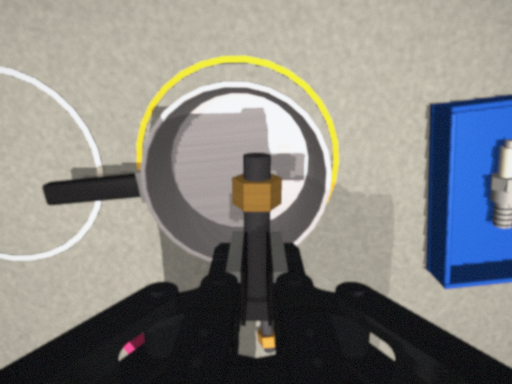

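```bash
python3 - <<'E'
from m import *
W=load('w16')
print(circ(ray(W,[[140,165],[160,115],[195,92],[237,82],[290,100],[320,130],[331,170],[160,230],[185,253]],.06)))
hsv=cv2.cvtColor(W['color'],cv2.COLOR_BGR2HSV); m=cv2.inRange(hsv,(24,120,90),(35,255,255)); p=np.argwhere(m)[:,::-1]; p=p[(p[:,0]<350)&(p[:,1]<200)]
print('yel',circ(ray(W,p,0)))
E
```

```text
(array([ 0.59901625, -0.02668412]), np.float64(0.06986740508109937))
yel (array([ 0.5997675 , -0.02451815]), np.float64(0.08781464426225297))
```

```bash
python3 -m inch '[[-1,0,0,0.1,0],[-1,0,0,0.25,0],[-1,0,0,0.4,0],[-1,0,0,0.55,0],[-1,0,0,0.6,0]]';python3 -m inch '[[-1,0,0,0.03,0],[-1,0,0,0.06,0],[-1,0,0,0.06,0]]'
```

```text
time: 21.15
eef_pos: [0.5913, -0.0475, 0.0325]
tool_rot: [1.0, -0.011, -0.002, 0.0]
contact_force: [-1.0, 0.3, -1.4]
grip_width: 0.0083
time: 21.45
eef_pos: [0.5941, -0.0463, 0.0236]
tool_rot: [1.0, -0.01, 0.0, 0.0]
contact_force: [0.0, 0.3, -1.2]
grip_width: 0.0081
```

```bash
python3 -m inch '[[-1,0,0,0.02,0],[-1,0,0,0.03,0],[-0.8,0,0,0.03,0],[-0.6,0,0,0.03,0],[-0.45,0,0,0.03,0]]';python3 -m inch '[[-0.4,0,0,0,0],[-0.4,0,0,-0.1,0],[-0.4,0,0,-0.3,0],[-0.4,0,0,-0.5,0],[-0.4,0,0,-0.7,0]]';python3 - <<'E'
from m import *
W=snap('wrist','w17'); o=r.observe();print(o['grip_width'])
goto([.447,-.047,.14],0.11+np.pi/2)
E
```

```text
time: 21.95
eef_pos: [0.594, -0.0459, 0.0174]
tool_rot: [1.0, -0.01, 0.0, -0.0]
contact_force: [-0.5, -0.6, 0.6]
grip_width: 0.0232
time: 22.45
eef_pos: [0.5935, -0.046, 0.1587]
tool_rot: [1.0, -0.01, 0.0, -0.0]
contact_force: [0.0, 0.4, -0.2]
grip_width: 0.0257
0.025646197385521288
at [ 0.5968 -0.0461  0.1662] tooly ang -1.59 j7 -1.57 shift shares [-0.7498  0.019   0.1237] turn share -0.0206
```

View pics/w17.png

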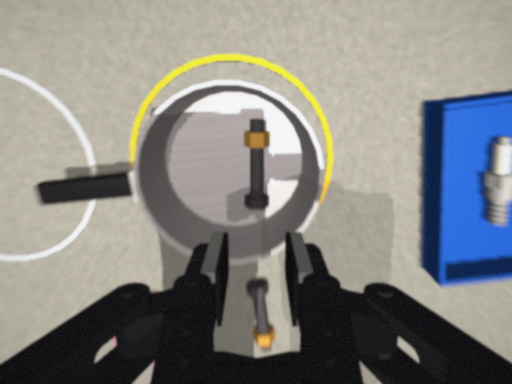

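Bolt A is in the pan at (257,165). Now bolt B.

```bash
python3 -m inch '[[0,-0.15,0.005,0,-0.02],[0,-0.35,0.01,0,-0.02],[0,-0.55,0.019,0,-0.02],[0,-0.75,0.019,0.1,-0.02],[0,-0.75,0.019,0.3,-0.02]]';python3 -m inch '[[0,0,0,0.05,0],[0,0,0,0.05,0]]'; python3 - <<'E'
from m import *
W=snap('wrist','w18'); goto([.447,-.047,.0055],0.11+np.pi/2)
E
```

```text
time: 23.0
eef_pos: [0.4424, -0.0472, 0.0992]
tool_rot: [0.999, 0.053, 0.003, -0.0]
contact_force: [0.9, 0.3, -0.5]
grip_width: 0.0429
time: 23.2
eef_pos: [0.4432, -0.0469, 0.0862]
tool_rot: [0.999, 0.053, -0.001, -0.0]
contact_force: [-0.6, -0.2, 0.5]
grip_width: 0.0429
at [ 0.4443 -0.0469  0.0874] tooly ang -1.464 j7 -1.46 shift shares [0.0137 0.0022 0.4094] turn share -0.0006
```

View pics/w18.png

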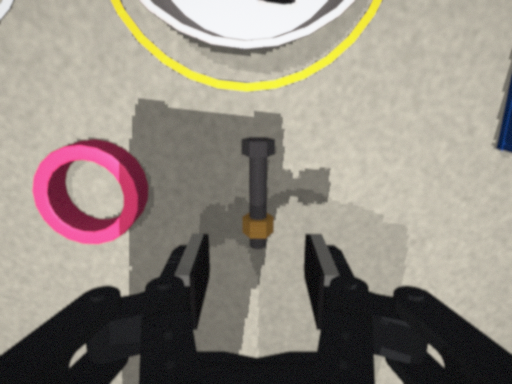

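```bash
python3 -m inch '[[0,0.012,0.004,0.1,0],[0,0.012,0.004,0.25,0],[0,0.012,0.004,0.35,0],[0,0.012,0.004,0.408,0],[0,0.012,0.004,0.408,0]]';python3 -m inch '[[-0.3,0,0,0.003,0],[-0.5,0,0,0.003,0],[-0.7,0,0,0.003,0],[-1,0,0,0.003,0],[-1,0,0,0.003,0]]' 40; python3 -m inch '[[-1,0,0,-0.05,0],[-1,0,0,-0.2,0],[-1,0,0,-0.4,0],[-1,0,0,-0.6,0],[-1,0,0,-0.75,0]]';python3 - <<'E'
from m import *
W=snap('wrist','w19'); goto([.604,-.006,.155],np.pi/2)
E
```

```text
time: 23.75
eef_pos: [0.4464, -0.0474, 0.0051]
tool_rot: [0.999, 0.053, -0.001, -0.0]
contact_force: [-0.2, 0.7, 0.9]
grip_width: 0.0423
time: 24.25
eef_pos: [0.4469, -0.0474, 0.0059]
tool_rot: [0.999, 0.053, 0.001, -0.0]
contact_force: [-2.4, 0.2, 8.0]
grip_width: 0.0086
time: 24.75
eef_pos: [0.4465, -0.0475, 0.1581]
tool_rot: [0.999, 0.053, 0.001, 0.0]
contact_force: [1.3, -0.7, -1.3]
grip_width: 0.0086
at [ 0.4487 -0.0475  0.1623] tooly ang -1.465 j7 -1.46 shift shares [ 0.7937 -0.1243  0.0433] turn share 0.0169
```

View pics/w19.png

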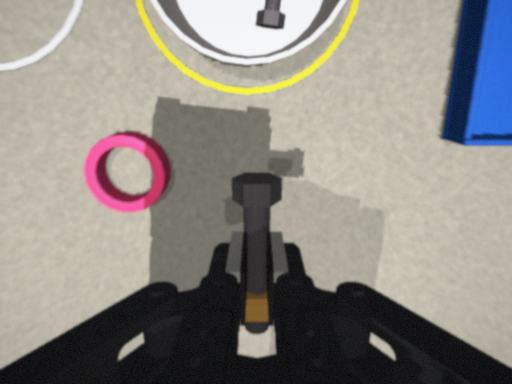

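```bash
python3 -m inch '[[-1,0.1,-0.02,0,0.017],[-1,0.3,-0.06,0,0.017],[-1,0.5,-0.1,0,0.017],[-1,0.7,-0.13,0,0.017],[-1,0.794,-0.145,0,0.017]]';python3 -m inch '[[-1,0,0,0.1,0],[-1,0,0,0.2,0]]';python3 - <<'E'
from m import *
W=snap('wrist','w20'); goto([.604,-.002,.0195],np.pi/2)
E
```

```text
time: 25.3
eef_pos: [0.6032, -0.0003, 0.1549]
tool_rot: [1.0, 0.0, 0.0, -0.0]
contact_force: [-0.4, -0.0, -0.2]
grip_width: 0.0087
time: 25.5
eef_pos: [0.6017, -0.0014, 0.1148]
tool_rot: [1.0, -0.0, 0.001, -0.0]
contact_force: [-0.4, -0.2, -1.7]
grip_width: 0.0087
at [ 0.5993 -0.0017  0.1109] tooly ang -1.571 j7 -1.63 shift shares [0.0255 0.0014 0.4571] turn share -0.0
```

View pics/w20.png

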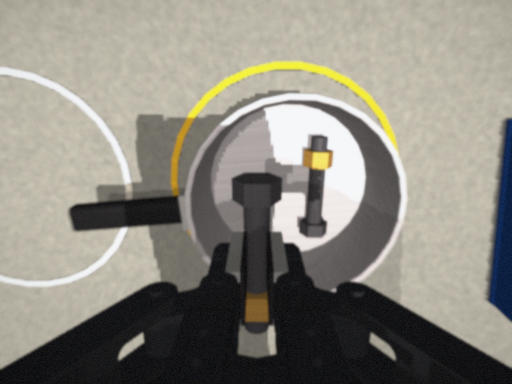

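```bash
python3 -m inch '[[-1,0,0,0.1,0],[-1,0,0,0.25,0],[-1,0,0,0.37,0],[-1,0,0,0.43,0],[-1,0,0,0.46,0]]';python3 -m inch '[[-1,0,0,0,0]]'
```

```text
time: 26.05
eef_pos: [0.6006, -0.0017, 0.0225]
tool_rot: [1.0, -0.0, -0.0, 0.0]
contact_force: [-0.2, -0.2, 0.0]
grip_width: 0.0087
time: 26.15
eef_pos: [0.6011, -0.0018, 0.0231]
tool_rot: [1.0, -0.0, -0.0, 0.0]
contact_force: [-0.0, 0.8, -0.4]
grip_width: 0.0084
```

```bash
python3 -m inch '[[-1,0,0,0.02,0],[-1,0,0,0.03,0],[-0.8,0,0,0.03,0],[-0.6,0,0,0.03,0],[-0.45,0,0,0.03,0]]';python3 -m inch '[[-0.4,0,0,0,0],[-0.4,0,0,-0.1,0],[-0.4,0,0,-0.3,0],[-0.4,0,0,-0.5,0],[-0.4,0,0,-0.7,0]]';python3 -m inch '[[0,-0.2,0,-0.2,0],[0,-0.4,0,-0.3,0],[0,-0.5,0,-0.3,0],[0,-0.5,0,-0.3,0],[0,-0.5,0,-0.3,0]]';python3 - <<'E'
from m import *
snap('wrist','w21'); s=snap('scene','s21')
a=s['color'][145:245,130:380]; cv2.imwrite('pics/s21z.png',cv2.resize(a,(800,320),interpolation=cv2.INTER_CUBIC))
E
```

```text
time: 26.65
eef_pos: [0.6013, -0.0017, 0.0172]
tool_rot: [1.0, -0.0, 0.0, -0.0]
contact_force: [-1.2, -0.1, 0.5]
grip_width: 0.0234
time: 27.15
eef_pos: [0.6008, -0.0018, 0.1585]
tool_rot: [1.0, -0.0, 0.0, -0.0]
contact_force: [0.4, -0.0, -0.5]
grip_width: 0.0257
time: 27.65
eef_pos: [0.5011, -0.0017, 0.2172]
tool_rot: [1.0, -0.0, 0.001, -0.0]
contact_force: [0.7, 0.2, 0.4]
grip_width: 0.0427
```

View pics/w21.png

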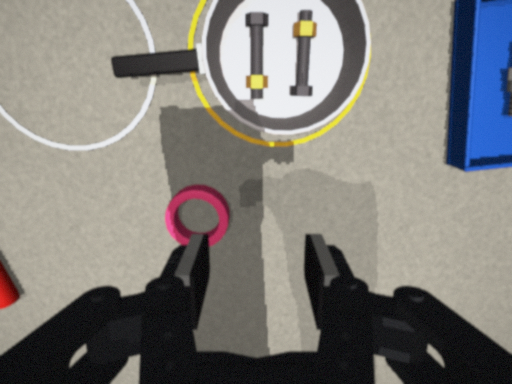

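View pics/s21z.png

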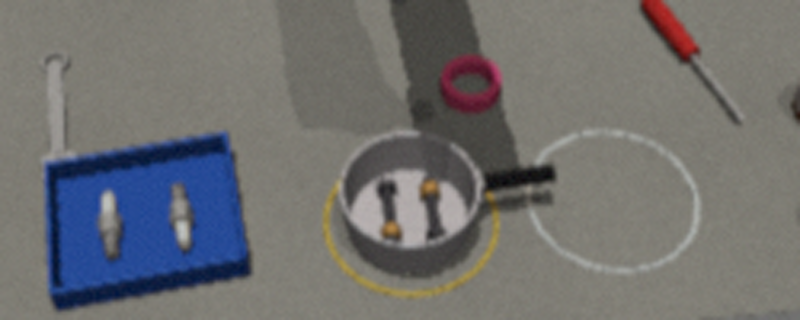

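The scene view shows both bolts on the pan floor, the pan inside the yellow ring (rim still 340–482 by 131–250 in the crop, unchanged), and both plugs flat in the tray. Handing in.

```bash
python3 - <<'E'
from bench import r
o=r.observe();print(o['time'],abs(o['qd']).max(),o['contact_force'])
print(r.finish_job())
E
```

```text
27.75 0.011129379294389737 [-0.70931222  0.27859977  0.20160985]
the job is handed in; nothing more can be done
None
```

The job is handed in at about 28 s of the 72 s allowed, and my last pictures show everything where it should be. The interface gives no verdict, so this rests on the camera checks.

**What I did:** I gripped the pan's handle and slid it along the bench into the yellow ring. I lowered both spark plugs onto the tray floor before letting go. Each bolt was released a few millimetres above the pan floor.

**Last checks:**
- **Pan:** its axis was about 2–3 mm from the yellow ring's centre when measured before the bolts went in (21 mm allowed). I did not recompute it at the end, but the rim was in the same place in the final picture.
- **Parts:** both bolts lie on the pan floor, and both plugs lie flat inside the tray walls.
- **Bystanders:** the tape roll, wrench and screwdriver look unmoved. I did not measure the spray can, jar or mug again; the arm never worked near them.
- **Robot:** the gripper was clear of everything and almost at rest, with no contact force beyond noise.

**What went wrong or disagreed:**
- **Missed grasp:** my first try at a spark plug closed above it without touching it. Both cameras put the shut fingertips level with the reported TCP, not 19 mm ahead as stated. I gripped about 14 mm lower, and that worked.
- **Gripper opening:** it read about 3–5 mm less than the true width of each part it held.
- **Tray centre:** my two estimates differed by about 7 mm, which did not affect where the plugs landed.

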